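# Reset the tripped cutout on the tube tester's supply board

### The arm

A 6-joint arm with a two-finger parallel gripper is mounted at the origin on the work surface. World frame = base frame: x ahead of the robot, y to its left, z up, the work surface at z = 0. Lengths are in mm, angles in rad, forces in N, time in s.
With the tool pointing down it reaches from about 325 to 775 mm from the base axis. Payload 5.5 kg.
Tool frame: the origin (TCP) lies between the finger pads; the fingertips stand 8 mm ahead of it and the grasp point (between the pads) lies 11 mm behind it; z points along the fingers, x is the direction in which the jaws open and shut, and the axes are right-handed (so a half turn about z gives the same grasp; the last joint's range is limited). The gripper opens to 88 mm and grips with 3 to 60 N. Pads are 20 mm wide; open, the fingers measure 115 mm over their backs; the gripper's body (75 mm by 178 mm) begins 61 mm behind the grasp point.
Start: joints at [1.205, 0.091, 1.231, -0, 1.82, -0.057], TCP at [182.354, 571.632, 230.631] pointing down, gripper open.
Joint ranges: [-2.87, 2.87], [-0.86, 2.18], [0.17, 2.46], [-1.51, 4.65], [0.06, 2.69], [-2.65, 2.65]. Speed limits (rad/s): [2.57, 2.57, 3.01, 3.14, 3.14, 3.14].

### API

Orientations are given as a 3x3 rotation matrix whose columns are the frame's x, y, z axes.
In Python, from bench import r gives the robot as it stands. Calls block until the motion is done:
- r.reach(position, orientation): joint-space move of the TCP to a pose.
- r.move_straight(position, velocity=150, rot=None): straight line of the TCP; rot=None keeps the orientation; velocity is the mean speed in mm/s.
- r.move_j(angles): joint-space move.
- r.move_gripper(opening, strength=None): finger opening in mm; strength is the grip in N (None keeps the last); returns when the fingers have stopped.
- r.wait(seconds).
- r.inverse_kinematics(position, orientation): joint angles nearest the present ones, or None.
- r.grab_frame(name): name is "scene" or "top" or "wrist"; returns the picture (480x640x3 uint8, blue, green, red); there is no depth.
- r.camera_info(name): a dict with "fx", "fy", "cx", "cy" (pixels), "world_to_cam" (4x4, takes a point from world to camera coordinates); the wrist camera has in their place "tool_from_camera" (4x4, takes a point from camera to tool coordinates, whose origin is the TCP and whose axes are the tool frame's). Camera axes: x right, y down, z forward; pixel columns grow to the right and rows downward; lengths in mm; the calibration is good to about 2 mm. A picture is of the moment at which its call begins: read the wrist's pose just before it. camera_info takes no time and is no camera call.
A pose or a line that the arm cannot do raises r.Unreachable and nothing moves.
- r.hand_in(): hands the job in, once; it reports no verdict.
Readings, each from a call of its own:
- r.read_time_s(): time.
- r.read_joint_pos(): joint angles.
- r.read_joint_vel(): joint speeds.
- r.read_tau(): joint torques, N m.
- r.read_eef_pos(): TCP position.
- r.read_ee_rot(): TCP orientation.
- r.read_contact_force(): force on the tool from outside, world axes, zero at the start.
- r.read_torque(): the same for the moment, N m.
- r.read_gripper_width(): finger opening in mm.
Only numpy, scipy, OpenCV 4.12 (cv2) and the standard library are available. Lean on these libraries where they do the work, as an engineer would, in place of code of your own. Each camera call takes 0.05 s, during which the arm holds its last target.

### The job

One of the three cutout levers on the tube tester's supply board has tripped and stands about halfway. Reset it: push it fully off first (all the way over, leaning away from its brass stud, to the robot's side), then throw it fully on (all the way over towards the stud), and leave the other two levers as they stand.

Things in the scene. Friction and masses are not known exactly. Their poses are not given: they have to be found in the camera images.
- trip_lever (a joint): Tripped lever, rad: 0 fully off (leans 0.7 towards the robot), 0.7 upright, 1.4 fully on (leans 0.7 away from the robot, towards a small brass stud); hard stops at both ends. Starts at 0.5 to 0.9, stays where left; friction 0.15 N m (3 to 4 N at the handle). Black round handle 18 mm across, 35 to 85 mm from the pivot, on a 10 mm brass stem. Alone of three alike, it stands halfway.
- trip_pivot (a point): Hinge centre of the tripped lever, fixed, 56 mm above the table. x level, to the on side (within 0.35 rad of straight away from the robot), y along the hinge, z up. Housing black, brass top, 100 (x) x 46 mm, top 6 mm below the pivot; brass cheeks rise 12 mm above the pivot; stud 12 mm across, 8 mm high, at x = 41 mm. It stands on a mahogany board 150 x 430 x 22 mm.
- rest_lever (a joint): Lever of an alike cutout, switched off on purpose: starts at 0 to 0.06 rad, same meaning of values. Leave it off. The three cutouts stand in a row along the hinge line, 95 mm apart, in any order.
- live_lever (a joint): Lever of an alike cutout that is on: starts at 1.34 to 1.4 rad, same meaning of values. Leave it on. At the board's ends, about 93 mm from the outer levers, stand a blue bulb in a holder and a metal tube, both less than 95 mm above the table.

How it is judged (in metres and radians):
On the way, in this order (a step that is already met when the one before it is completed fails the run):
1. the tripped lever is pushed fully off (value of joint trip_lever below 0.175 rad), for 0.1 s.
2. then it is thrown fully on (value of joint trip_lever above 1.225 rad), for 0.1 s.
At the end, for the whole second after the job is handed in: After having been fully off (within 10 degrees of its off stop), the tripped lever is at rest fully on, within 10 degrees of its on stop; the other two levers are where they stood, one off and one on, each within about 14 degrees of its stop (value of joint trip_lever above 1.225 rad and value of joint rest_lever below 0.25 rad and value of joint live_lever above 1.15 rad and velocity of joint trip_lever between -0.05 and 0.05 rad/s); the robot touches nothing.
It fails at once if the lever that is off is moved (value of joint rest_lever above 0.25 rad).
It fails at once if the lever that is on is moved (value of joint live_lever below 1.15 rad).
It also fails if it takes over 38 s, if anything falls off the work surface, if the arm or the gripper's body presses on something with over 40 N, if the wrist force passes 120 N, or if a joint passes its speed limit or range.

## Working session

There is one attempt and no reset: what is moved stays moved. The work goes in short steps, each a Python script; the robot and the scene stay as the last script left them, time stands still between calls to the robot, and variables do not carry over. Pictures are saved under pics/ and viewed, and the job is handed in when it is done.

```bash
mkdir -p pics; ls
python3 - <<'E'
from bench import r
import cv2, numpy as np
np.set_printoptions(precision=4,suppress=True)
for n in ["scene","top","wrist"]:
    cv2.imwrite(f"pics/{n}0.png",r.grab_frame(n)); print(n,r.camera_info(n))
print(r.read_eef_pos(),r.read_ee_rot(),r.read_time_s())
E
```

```text
pics
scene {'fx': 535.1875324780706, 'fy': 535.1875324780706, 'cx': 315.7721138425182, 'cy': 240.89158842039183, 'world_to_cam': array([[  -0.3496,    0.9368,   -0.0104,  171.4929],
       [   0.7023,    0.2547,   -0.6647, -338.5214],
       [  -0.6201,   -0.2397,   -0.747 , 1145.0708],
       [   0.    ,    0.    ,    0.    ,    1.    ]])}
top {'fx': 590.9331495213299, 'fy': 590.9331495213299, 'cx': 331.8267992946011, 'cy': 244.23607562138477, 'world_to_cam': array([[ -0.0145,  -0.9997,  -0.0197,  54.3831],
       [ -0.9962,   0.0161,  -0.0856, 545.4483],
       [  0.0859,   0.0184,  -0.9961, 732.9426],
       [  0.    ,   0.    ,   0.    ,   1.    ]])}
wrist {'fx': 347.5392241576789, 'fy': 347.5392241576789, 'cx': 316.2320759600329, 'cy': 238.6072341196647, 'tool_from_camera': array([[   1.    ,   -0.0007,    0.0007,    0.8588],
       [   0.0004,    0.9533,    0.3019,  -82.5384],
       [  -0.0009,   -0.3019,    0.9533, -153.2337],
       [   0.    ,    0.    ,    0.    ,    1.    ]])}
[182.2807 571.4325 229.7818] [[ 0.3039  0.9527 -0.0005]
 [ 0.9527 -0.3039 -0.0013]
 [-0.0014 -0.0001 -1.    ]] 0.15
```

View pics/scene0.png

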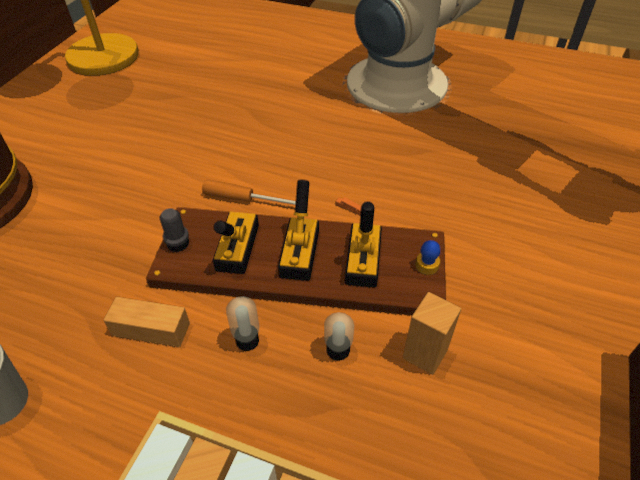

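View pics/top0.png

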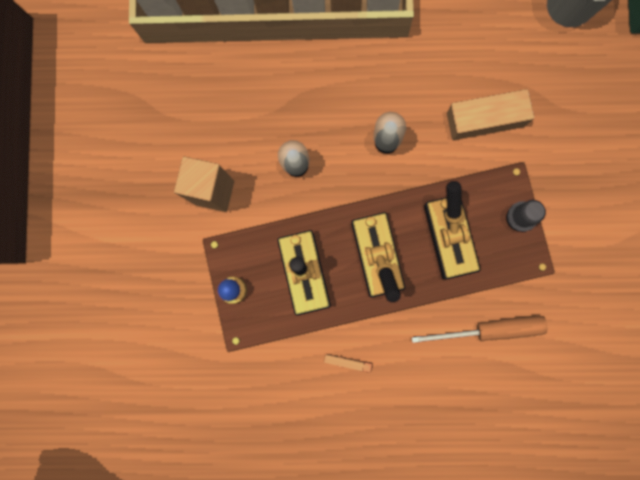

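View pics/wrist0.png

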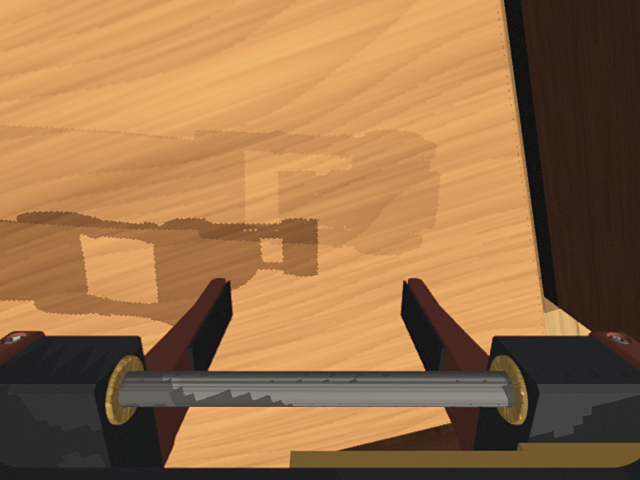

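The top view shows the blue-bulb-end cutout, with its handle at about (299,267), standing nearly upright, so it is the tripped one. The middle lever (388,285) leans to the robot (off). The right one (454,195) leans towards its stud (on). Next I'll measure the plates at z=50, with the board corners and the scene view as cross-checks.

```bash
cat > h.py <<'E'
import numpy as np, cv2
from bench import r
np.set_printoptions(precision=3,suppress=True)
def ray(n,uv):
    c=r.camera_info(n);T=c["world_to_cam"];R,t=T[:3,:3],T[:3,3]
    d=R.T@np.array([(uv[0]-c["cx"])/c["fx"],(uv[1]-c["cy"])/c["fy"],1]); return -R.T@t,d
def plane(n,uv,z):
    o,d=ray(n,uv); return o+d*(z-o[2])/d[2]
def proj(n,p):
    c=r.camera_info(n);T=c["world_to_cam"];q=T[:3,:3]@p+T[:3,3]
    return np.array([c["fx"]*q[0]/q[2]+c["cx"],c["fy"]*q[1]/q[2]+c["cy"]])
def tri(a,b):
    (o1,d1),(o2,d2)=a,b; d1=d1/np.linalg.norm(d1);d2=d2/np.linalg.norm(d2)
    s=np.linalg.lstsq(np.c_[d1,-d2],o2-o1,rcond=None)[0]
    p,q=o1+s[0]*d1,o2+s[1]*d2; return (p+q)/2,np.linalg.norm(p-q)
E
python3 - <<'E'
from h import *
for n in ["top","scene"]:
    im=cv2.imread(f"pics/{n}0.png"); hsv=cv2.cvtColor(im,cv2.COLOR_BGR2HSV)
    m=cv2.inRange(hsv,(20,120,90),(32,255,255))
    if n=="top": m[:140]=0
    else: m[:170]=0; m[300:]=0; 
    k=cv2.morphologyEx(m,cv2.MORPH_CLOSE,np.ones((9,9)) if n=="top" else np.ones((5,5)))
    vis=im.copy()
    cs=[c for c in cv2.findContours(k,0,2)[0] if cv2.contourArea(c)>250]
    for c in cs:
        rc=cv2.minAreaRect(c); b=cv2.boxPoints(rc)
        cv2.polylines(vis,[b.astype(int)],True,(0,255,0),1)
        P=np.array([plane(n,u,50) for u in b])
        print(n,rc[0],"ctr",P.mean(0),"sides",[np.linalg.norm(P[i]-P[i-1]).round(1) for i in range(4)],"dirs",[np.arctan2(*(P[i]-P[i-1])[1::-1]).round(3) for i in range(4)])
    y0,y1,x0,x1=(140,360,190,570) if n=="top" else (170,310,140,460)
    cv2.imwrite(f"pics/{n}_m.png",cv2.resize(np.vstack([vis[y0:y1,x0:x1]]),None,fx=2,fy=2))
E
```

```text
top (303.0703125, 271.974853515625) ctr [510.499  81.536  50.   ] sides [np.float64(96.1), np.float64(42.8), np.float64(96.1), np.float64(42.3)] dirs [np.float64(0.225), np.float64(-1.353), np.float64(-2.921), np.float64(1.788)]
top (378.2059326171875, 253.82351684570312) ctr [531.45  -11.427  50.   ] sides [np.float64(95.5), np.float64(42.7), np.float64(95.5), np.float64(42.2)] dirs [np.float64(0.226), np.float64(-1.341), np.float64(-2.921), np.float64(1.8)]
top (452.8782653808594, 236.63734436035156) ctr [ 551.226 -103.804   50.   ] sides [np.float64(95.9), np.float64(42.5), np.float64(95.9), np.float64(42.0)] dirs [np.float64(0.227), np.float64(-1.329), np.float64(-2.92), np.float64(1.813)]
scene (363.83074951171875, 248.85385131835938) ctr [513.541  83.023  50.   ] sides [np.float64(38.7), np.float64(93.4), np.float64(41.9), np.float64(92.7)] dirs [np.float64(-1.381), np.float64(-2.92), np.float64(1.746), np.float64(0.187)]
scene (299.294921875, 241.22189331054688) ctr [531.093  -9.649  50.   ] sides [np.float64(39.8), np.float64(104.8), np.float64(43.7), np.float64(103.1)] dirs [np.float64(-1.506), np.float64(-2.918), np.float64(1.608), np.float64(0.189)]
scene (234.81236267089844, 236.303955078125) ctr [ 554.678 -102.405   50.   ] sides [np.float64(38.8), np.float64(99.7), np.float64(42.5), np.float64(97.4)] dirs [np.float64(-1.596), np.float64(-2.903), np.float64(1.514), np.float64(0.206)]
```

```bash
sleep 1
```

```text
(no output)
```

View pics/top_m.png

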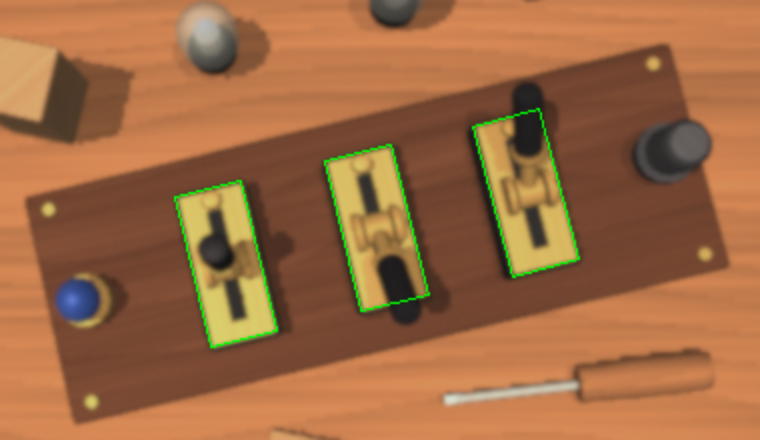

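View pics/scene_m.png

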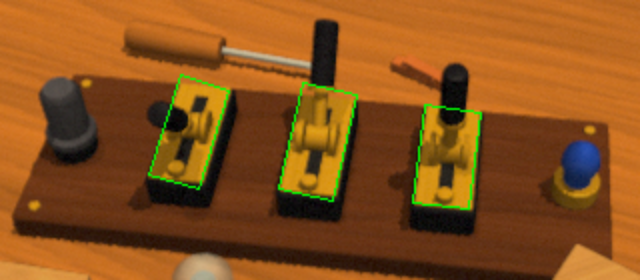

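```bash
cat >> h.py <<'E'
yaw=0.219; P=np.array([511.3,82.0,56]); X=np.array([np.cos(yaw),np.sin(yaw),0]); Y=np.array([-np.sin(yaw),np.cos(yaw),0])
def pt(x,z,y=0): 
    q=P+X*x+Y*y; q[2]=z; return q
ROT=np.c_[Y,X,[0,0,-1.]]
E
python3 - <<'E'
from h import *
print(np.linalg.det(ROT))
cen={}
for n,(x,y) in dict(top=(299,267),scene=(367,217)).items():
    im=cv2.imread(f"pics/{n}0.png"); m=np.zeros(im.shape[:2],np.uint8); w=(13,15) if n=="top" else (9,17)
    s=np.s_[y-w[1]:y+w[1],x-w[0]:x+w[0]]
    m[s]=(im[s].max(2)<60)*255
    k,l,st,c=cv2.connectedComponentsWithStats(m); i=1+st[1:,4].argmax(); print(n,st[i],c[i]); cen[n]=c[i]
p,g=tri(ray("top",cen["top"]),ray("scene",cen["scene"])); d=p-P
print(p,"gap",g,"local",d@X,d@Y,d[2],"value",0.7+np.arctan2(d@X,d[2]))
for q in [pt(60,180),pt(60,103),pt(-90,103),pt(-90,180)]: print(q,r.inverse_kinematics(q,ROT),r.inverse_kinematics(q,ROT@np.diag([-1,-1,1])))
# pivot/stud consistency in both views
for n in ["top","scene"]: print(n,"stud",proj(n,pt(41,58)))
E
```

```text
1.0
top [291 252  16  23 180] [299.128 263.8  ]
scene [360 202  14  31 345] [366.606 216.864]
[516.461  82.473 116.501] gap 2.454485741967539 local 5.14035852260715 -0.6596567019348099 60.50072291312466 value 0.7847600240499729
[569.867  95.035 180.   ] [ 0.106  0.027  1.387 -0.     1.728 -1.683] [ 0.106  0.027  1.387 -0.     1.728  1.458]
[569.867  95.035 103.   ] [ 0.106  0.044  1.506 -0.     1.592 -1.683] [ 0.106  0.044  1.506 -0.     1.592  1.458]
[423.45   62.447 103.   ] [ 0.067 -0.377  1.881 -0.     1.638 -1.723] [ 0.067 -0.377  1.881 -0.     1.638  1.419]
[423.45   62.447 180.   ] [ 0.067 -0.385  1.751 -0.     1.776 -1.723] [ 0.067 -0.385  1.751 -0.     1.776  1.419]
top stud [294.592 238.3  ]
scene stud [361.664 265.023]
```

Both views agree: the handle centre is 60.5 mm above the pivot (expected about 60), the lever value is about 0.78, and the stud projects to where it is seen. Now pushing it off with the closed fingers.

Run:
```python
from h import *
r.move_gripper(0,20)
r.reach(pt(60,230),ROT)
r.move_straight(pt(60,103),velocity=150)
print(r.read_gripper_width(), r.read_eef_pos(), r.read_time_s())
f0=np.array(r.read_contact_force())
def push(xs,lim=22):
    for x in xs:
        r.move_straight(pt(x,103),velocity=80)
        f=np.array(r.read_contact_force())-f0; e=np.array(r.read_eef_pos())-P
        print(x,"meas",(e@X).round(1),"f",np.array([f@X,f@Y,f[2]]))
        if abs(f@X)>lim: print("stop"); break
push([40,25,15,5,0,-4,-7,-9,-11,-13,-15,-17,-19,-21])
print(r.read_time_s())
for n in ["top","scene"]: cv2.imwrite(f"pics/{n}1.png",r.grab_frame(n))
```

```text
0.7679398862861565 [570.484  95.18  104.331] 4.6917
40 meas 40.4 f [-0.2    0.468  0.079]
25 meas 25.2 f [ 0.871  1.958 -0.578]
15 meas 15.4 f [1.041 0.696 1.951]
5 meas 5.1 f [1.595 0.746 2.321]
0 meas -0.0 f [2.539 0.123 0.63 ]
-4 meas -4.2 f [ 2.531  0.543 -0.467]
-7 meas -7.2 f [ 2.737  0.794 -0.577]
-9 meas -9.1 f [ 2.283  0.933 -0.713]
-11 meas -11.1 f [2.735 1.766 0.008]
-13 meas -12.6 f [ 4.523  0.725 -0.017]
-15 meas -13.5 f [ 8.212  0.738 -0.081]
-17 meas -14.3 f [11.595  1.392 -1.31 ]
-19 meas -15.2 f [15.33   1.239  1.382]
-21 meas -16.0 f [19.222  2.273  0.629]
8.475
```

```bash
sleep 1
```

```text
(no output)
```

View pics/scene1.png

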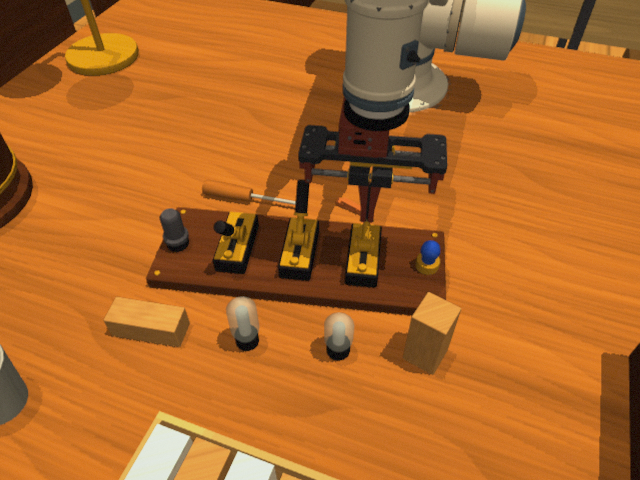

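The force stayed at 2–3 N, then rose stiffly from x ≈ −12 mm. The off stop was expected at about −11 mm, so the lever is at its off stop. I'll back off, go over it and verify before throwing it on.

Run:
```python
from h import *
r.move_straight(pt(5,103),velocity=100)
r.move_straight(pt(5,185),velocity=150)
r.move_straight(pt(-95,185),velocity=150)
print(r.read_time_s())
for n in ["top","scene"]: cv2.imwrite(f"pics/{n}2.png",r.grab_frame(n))
a=cv2.imread("pics/scene2.png")[150:300,150:460]; b=cv2.imread("pics/top2.png")[150:360,190:560]
cv2.imwrite("pics/c2.png",np.vstack([cv2.resize(a,(560,271)),cv2.resize(b,(560,318))]))
```

```text
10.5
```

```bash
sleep 1
```

```text
(no output)
```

View pics/c2.png

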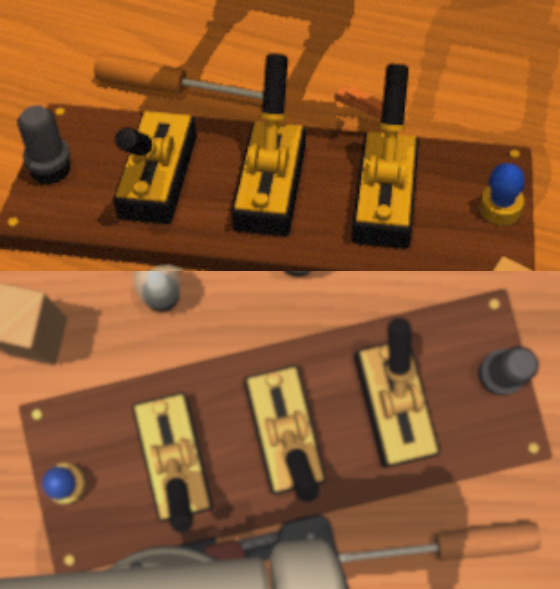

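Both views show the tripped lever lying parallel to the middle (off) lever and the other two unmoved. Now throwing it on.

Run:
```python
from h import *
r.move_straight(pt(-95,103),velocity=150)
f0=np.array(r.read_contact_force())
for x in [-80,-60,-45,-30,-15,-5,0,4,7,9,11,13,15,17,19,21]:
    r.move_straight(pt(x,103),velocity=80)
    f=np.array(r.read_contact_force())-f0; e=np.array(r.read_eef_pos())-P
    print(x,"meas",(e@X).round(1),"f",np.array([f@X,f@Y,f[2]]))
    if abs(f@X)>22: print("stop"); break
r.wait(0.3)
r.move_straight(pt(-8,103),velocity=100)
r.move_straight(pt(-8,230),velocity=150)
r.move_straight(pt(-120,230),velocity=200)
print(r.read_time_s())
for n in ["top","scene"]: cv2.imwrite(f"pics/{n}3.png",r.grab_frame(n))
a=cv2.imread("pics/scene3.png")[150:300,150:460]; b=cv2.imread("pics/top3.png")[150:360,190:560]
cv2.imwrite("pics/c3.png",np.vstack([cv2.resize(a,(560,271)),cv2.resize(b,(560,318))]))
```

```text
-80 meas -79.5 f [-0.893  0.267 -0.608]
-60 meas -61.2 f [-15.74    0.897  17.86 ]
-45 meas -44.4 f [-0.238  1.12  -0.964]
-30 meas -30.1 f [-1.118  1.041 -0.146]
-15 meas -15.0 f [-0.406  0.837 -0.65 ]
-5 meas -5.2 f [-0.723  0.578 -0.55 ]
0 meas -0.4 f [-3.479  0.508 -1.304]
4 meas 4.0 f [-2.699  0.458 -0.783]
7 meas 7.2 f [-3.398  0.708 -0.275]
9 meas 9.2 f [-2.135  0.018 -0.516]
11 meas 11.2 f [-3.717 -0.541 -1.38 ]
13 meas 12.4 f [-7.05   0.738  1.007]
15 meas 12.9 f [-13.295   0.69    4.841]
17 meas 13.3 f [-20.528   0.769   7.484]
19 meas 13.6 f [-28.138   0.467  10.968]
stop
18.0083
```

```bash
sleep 1
```

```text
(no output)
```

View pics/c3.png

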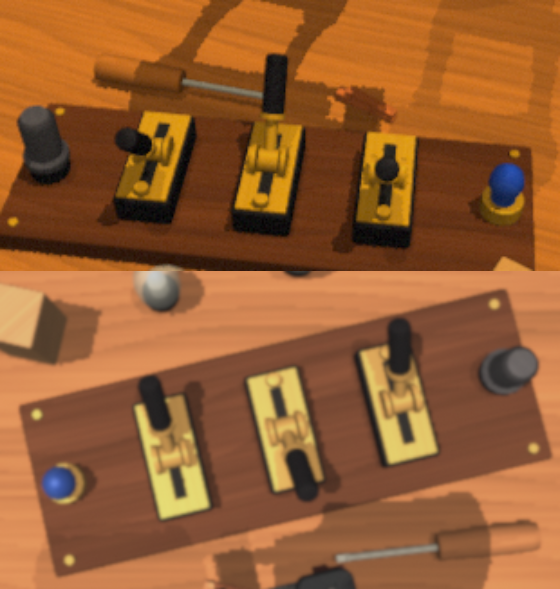

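The lever now leans over its stud, parallel to the live one, and the middle lever is still off. The gripper is clear, so I'm handing in.

Run:
```python
from h import *
print(r.read_contact_force(),np.abs(r.read_joint_vel()).max(),r.read_eef_pos())
r.hand_in()
```

```text
[0.309 0.024 0.276] 0.007091531524419639 [394.731  56.054 229.429]
the job is handed in; nothing more can be done
```

The tripped lever, the one next to the blue bulb, was pushed fully off and then thrown fully on. I handed the job in just after 18 s on the robot's clock. I used the closed fingers as a pusher.

- **Stops:** in each direction the force stayed low near the end of travel, then rose sharply within about 2 mm of where I had worked out the stop to be. It reached 19 N going off and 28 N going on. There was one brief spike of about 24 N when the finger first met the handle's end on the way to on.
- **Final pictures:** the lever leans over its stud, parallel to the live lever. The rest lever is still off and the live lever still on, with no visible movement.
- **Robot at hand-in:** it was clear of everything, with a contact force of about 0.4 N (noise level).

No check failed. The two views differed by about 2.5 mm on the handle's position and up to about 3.5 mm on the housings, which did not affect the pushes. I judged the end angles from the force rise and the pictures, as the lever values cannot be read directly.

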